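# Hold a curing lamp pen centred in the heel guide

### The arm

A 7-joint arm with a two-finger parallel gripper is mounted at the origin on a cart in front of the work surface, level with it; the furniture and walls round the work are solid. World frame = base frame: x ahead of the robot, y to its left, z up, the work surface at z = 0. Lengths are in m, angles in rad, forces in N, time in s.
With the tool pointing down it reaches from about 0.4 to 0.85 m from the base axis. Payload 4.5 kg.
Tool frame: the origin (TCP) lies midway between the tips of the shut fingers; the grasp point (between the pads) lies 19 mm behind it; z points along the fingers, y is the line along which they close (so a half turn about z gives the same grasp; the last joint's range is limited). The gripper opens to 88 mm and grips with 3 to 60 N. Pads are 18 mm wide; open, the fingers measure 123 mm over their backs; the gripper's body (75 mm by 187 mm) begins 45 mm behind the grasp point.
Start: joints at [1.222, 0.689, -0.195, 1.565, 0.157, 0.902, -0.215], TCP at [0.233, -0.58, 0.239] pointing down, gripper open.
Joint ranges: [-3.01, 3.01], [-0.46, 2.08], [-1.47, 1.51], [0.13, 2.56], [-1, 4.14], [0.04, 2.09], [-2.66, 2.66]. Speed limits (rad/s): [2.57, 2.57, 3.14, 3.14, 3.14, 3.14, 3.14].

### API

Orientations are given as a unit quaternion [x, y, z, w].
In Python, from plant import r gives the robot as it stands.
- The arm moves only by the tool carry_out, never from a script. Its argument "plan" is a list of rows, each an object with "rot": the turn, a rotation vector about the tool's x, y, z in rad, a list of three; "xyz": the shift along the tool's x, y, z in m, a list of three; "grip": the closure in counts, from 0 (fully open) to 255 (shut). In form: [{"rot": [wx, wy, wz], "xyz": [dx, dy, dz], "grip": grip}, ...]. A call has 1 to 8 rows; each row is the pose to reach, as a shift and turn from the pose commanded when the call began, along the tool's axes at that moment; what a row does not reach only later rows make up. A row lasts 1/12 s, in which the tool goes at most 41.7 mm and 7.16 degrees, less where a joint would pass 70% of its speed; a pose out of reach is approached as far as the arm can. A call with a gripper value outside its range is refused whole. The fingers move at their own pace and stop on an object; "squeeze" is the grip in N (left out, the last holds). Time passes only in rows, so rows that repeat a pose let the fingers close. It gives the time, the measured TCP pose, the force, the opening and the grip force at its end, in the units of the state.
- r.get_state(): the state, without advancing time (a new reading comes with each control period).
- r.snapshot(name): name is "scene" or "side" or "wrist"; returns the picture (400x640x3 uint8, red, green, blue); there is no depth.
- r.camera_params(name): a dict with "fx", "fy", "cx", "cy" (pixels), "distortion" ([k1, k2, p1, p2, k3] as OpenCV has them; the pictures are not rectified), "position" and "attitude" of the camera in the world; the wrist camera has in their place "hand_eye" (4x4, takes a point from camera to tool coordinates, whose origin is the TCP and whose axes are the flange's). Camera axes: x right, y down, z forward; pixel columns grow to the right and rows downward; lengths in m; the calibration is good to about 2 mm. A picture is of the moment at which its call begins: read the wrist's pose just before it. camera_params takes no time and is no camera call.
- r.finish_job(): hands the job in; it is judged then, once.
The state is a dict: "clock": time; "q": joint angles; "qd": joint speeds; "joint_torque": joint torques, N m; "tool_pos": TCP position; "eef_rot": TCP orientation; "contact_force": force on the tool from outside, world axes, zero at the start; "moment": the same for the moment, N m; "opening": opening from 0.0 (shut) to 1.0 (fully open); "finger_force": force on a finger pad.
Only numpy, scipy, OpenCV 4.12 (cv2) and the standard library are available. Lean on these libraries where they do the work, as an engineer would, in place of code of your own. Each camera call takes 0.05 s, during which the arm holds its last target. There are 200 camera calls.

### The job

Take the orange-handled curing lamp pen out of its dock with a gentle grip, hold it upright and lower its rod through the brass guide hole over the rubber heel, without touching the guide, until the rod's yellow band is level with the brass rim. Keep it still there, centred in the hole and clear of its wall, for two seconds, and finish while still holding it: do not let go or put it down. Leave the heel and everything else where it is.

Things in the scene. Friction and masses are not known exactly. Their poses are not given: they have to be found in the camera images.
- lamp_grip (a point): Centre of the lamp pen's orange square handle, 24 x 24 mm, 60 mm tall (z up its length, x and y square to its flats). The loose pen starts upright in the dock, this point 122 mm above the bench; grip it across two flats. Squeeze at most 50 N per finger (100 N both together); 20 to 30 N per finger is plenty.
- lamp_tip (a point): Centre of the lens end of the pen's rod, 116 mm below the handle's centre along the pen's axis.
- lamp_band (a point): Centre of the yellow band (16 mm long) round the rod, 40 mm above the lens end and 76 mm below the handle's centre.
- lamp: The lamp pen, 80 to 170 g; origin at its lens end, z up its axis. From the bottom: steel rod 10 mm across and 80 mm long, black collar 30 mm across and 6 mm thick that rests on the dock, orange handle 60 mm, black button 3 mm.
- dock: The pen's fixed dock: black foot 86 x 86 x 6 mm under a grey block 56 x 56 mm, top at 86 mm, with an upright hole 18 mm across in which the 80 mm rod stands: raise the pen over 80 mm to clear it. Origin at the centre of its underside.
- guide_hole (a point): Centre of the guide hole's brass upper rim, 104 mm above the bench. The upright bore is 24 mm across and 18 mm long, in a brass bushing 37 mm across; z up, x toward the guide's two posts.
- guide: The fixed heel guide: blue base 125 x 110 x 10 mm, two steel posts at its +x side, a grey plate 102 x 98 x 12 mm on them (top at 100 mm, screws to 103 mm) with the brass bushing (top at 104 mm) 12 mm from the centre toward -x; nothing is higher. Guide and dock stand left and right, either way round. Origin: centre of the underside.
- heel: Loose black rubber heel, 71 x 68 x 9 mm, lying on the guide's base under the hole, its top 19 mm above the bench; it stays there. Origin at its underside's centre.
- jar: Bystander: brown jar with a black cap, 66 mm across, 88 mm tall; origin at its underside's centre.
- spool: Bystander: thread spool, 43 mm across, 54 mm tall; origin at its underside's centre.
- carton: Bystander: white and blue carton, 42 x 50 x 99 mm; origin at its underside's centre.
- pincers: Bystander: red-handled pincers lying flat, 58 x 192 x 12 mm; origin at its underside's centre.
Mind the look-alikes: they are no part of the job. Leave any green or turquoise look-alike of the lamp alone.

How it is judged:
On the way, in this order (a step that is already met when the one before it is completed fails the run):
1. the pen is lifted clear of the dock and held by the fingers (contact force between the fingers and lamp above 1 N and height (world z) of lamp_tip above 0.095 m and contact force between lamp and dock below 0.5 N), for 0.1 s.
2. the rod is held still, upright and centred in the guide hole with its yellow band level with the rim for 1.5 s (contact force between the fingers and lamp above 1 N and horizontal distance between each of lamp_tip, lamp_band and guide_hole below 0.004 m and z of lamp_band in the frame of guide_hole between -0.009 and 0.009 m and angle between lamp_band's own z axis and vertical below 0.1 rad and linear speed of lamp below 0.02 m/s and contact force between lamp and guide below 0.5 N and contact force between lamp and heel below 0.5 N), for 1.5 s.
At the end, for the whole second after the job is handed in: Fingers still hold the pen, upright within 0.1 rad, at rest; lens end and band within 4 mm of the hole's axis, band centre within 9 mm of the rim's height; pen touches neither guide, heel nor dock; heel within 10 mm, other things within 15 mm of their start (all of step 2 and contact force between lamp and dock below 0.5 N and distance of heel from where it was at the start of the episode below 0.01 m and distance of each of jar, spool, carton, pincers from where it was at the start of the episode below 0.015 m); the arm keeps its last pose, push and grip.
It fails at once if the pen touches the guide (more than 1 N) (contact force between lamp and guide above 1 N).
It fails at once if the robot touches the guide (more than 2 N) (contact force between any of the fingers, the arm and guide above 2 N).
It fails at once if the pen is squeezed hard (both fingers together more than 100 N) (contact force between the fingers and lamp above 100 N).
It fails at once if the heel is moved by more than 10 mm or another thing by more than 15 mm (distance of heel from where it was at the start of the episode above 0.01 m or distance of any of jar, spool, carton, pincers from where it was at the start of the episode above 0.015 m).
It also fails if it takes over 48 s, if anything falls off the work surface, if the arm or the gripper's body presses on something with over 40 N, if the wrist force passes 120 N, or if a joint passes its speed limit or range.

## Working session

There is one attempt and no reset: what is moved stays moved. The work goes in short steps, Python scripts to look and compute and a tool call to move; the robot and the scene stay as the last step left them, time stands still between calls to the robot, and variables do not carry over. Pictures are saved under pics/ and viewed, at most 10 in all, crops included, and the job is handed in when it is done.

Besides the shell and the picture viewer there is one more tool, called after "Call:" as name([rows], argument=value, ...), one row to a line, values as JSON. carry_out: Moves the arm, as the interface text tells. Its arguments: {"type":"object","properties":{"plan":{"type":"array"},"squeeze":{"type":"number"}},"required":["plan"]}

```bash
mkdir -p pics; ls; python3 - <<'E'
from plant import r
import cv2
for n in ("scene","side"):
    cv2.imwrite(f"pics/{n}0.png",r.snapshot(n)[:,:,::-1])
    print(n,r.camera_params(n))
print(r.camera_params("wrist")); print(r.get_state())
E
```

```text
pics
scene {'fx': 494.34223728915896, 'fy': 494.34223728915896, 'cx': 323.9510738669624, 'cy': 202.9486349620427, 'distortion': array([-0.1485366,  0.       ,  0.       ,  0.       ,  0.       ]), 'position': array([-0.14497938,  0.63560308,  1.02392562]), 'attitude': array([-0.39706083,  0.84154535, -0.3340487 ,  0.15018516])}
side {'fx': 467.7538512185609, 'fy': 467.7538512185609, 'cx': 319.44370362096174, 'cy': 203.3538667028862, 'distortion': array([-0.13261942,  0.        ,  0.        ,  0.        ,  0.        ]), 'position': array([ 0.50909147, -0.92364338,  0.92036477]), 'attitude': array([ 0.90049988,  0.00366345,  0.00798607, -0.43476749])}
{'fx': 282.46677832324, 'fy': 282.46677832324, 'cx': 319.71217163255517, 'cy': 199.11553253901747, 'distortion': array([-0.04878273,  0.        ,  0.        ,  0.        ,  0.        ]), 'hand_eye': array([[-4.05770789e-04, -9.58592058e-01, -2.84782553e-01,
         7.35032233e-02],
       [ 9.99999804e-01, -2.52998788e-04, -5.73237647e-04,
         1.14853294e-03],
       [ 4.77451415e-04, -2.84782729e-01,  9.58591972e-01,
        -1.45159112e-01],
       [ 0.00000000e+00,  0.00000000e+00,  0.00000000e+00,
         1.00000000e+00]])}
{'clock': 0.1, 'q': array([ 1.22178492,  0.689889  , -0.19451097,  1.56620677,  0.15730572,
        0.90252769, -0.21508382]), 'qd': array([ 1.30795056e-03, -3.43725814e-06, -2.19712511e-04, -1.31250871e-03,
        9.58204051e-04, -5.11324930e-04,  2.71881795e-04]), 'joint_torque': array([-2.37566470e-03, -5.28498173e+01, -1.27109092e+00, -1.53834558e+01,
       -5.24523051e-02,  2.01699128e-03,  4.53023006e-05]), 'tool_pos': array([ 0.23319968, -0.57926184,  0.23800582]), 'eef_rot': array([ 9.81729376e-01,  1.90280739e-01, -2.21126595e-04, -7.89674867e-04]), 'contact_force': array([-0.24313713, -0.64946613,  0.32840015]), 'moment': array([-0.01744991,  0.00925422, -0.02833934]), 'finger_force': 0.0, 'opening': 0.9999791698762089}
```

View pics/scene0.png

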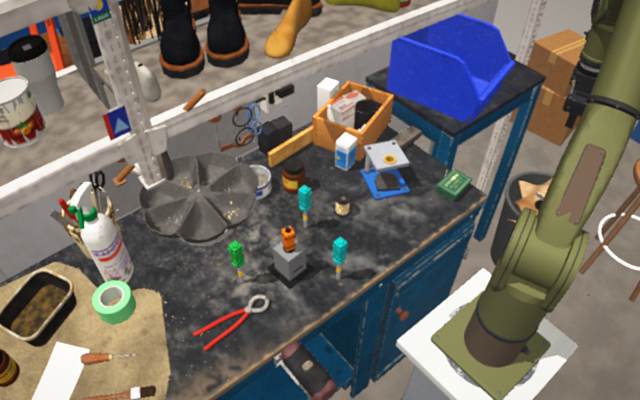

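View pics/side0.png

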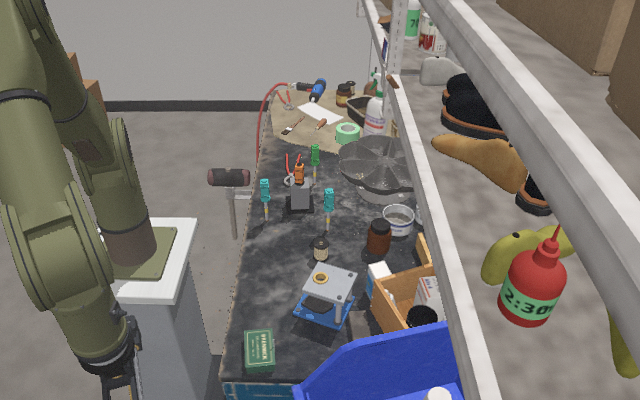

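The scene view shows the orange pen in the grey dock at (289,238). The look-alikes are two turquoise pens at (305,198) and (340,250) and a green one at (236,255). The guide's brass hole is at about (389,160). In the side view the pen is at (299,173) and the hole at (320,278). The orange pen is the one that fits: it has an orange handle and stands in the dock. I'll confirm it in an enlarged crop.

```bash
python3 - <<'E'
import cv2,numpy as np
a=cv2.imread("pics/scene0.png");b=cv2.imread("pics/side0.png")
f=lambda i,x,y:cv2.resize(i[y:y+50,x:x+66],(396,300),interpolation=cv2.INTER_CUBIC)
cv2.imwrite("pics/crop.png",np.vstack([np.hstack([f(a,260,220),f(a,356,135)]),np.hstack([f(b,270,155),f(b,292,258)])]))
E
```

```text
(no output)
```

View pics/crop.png

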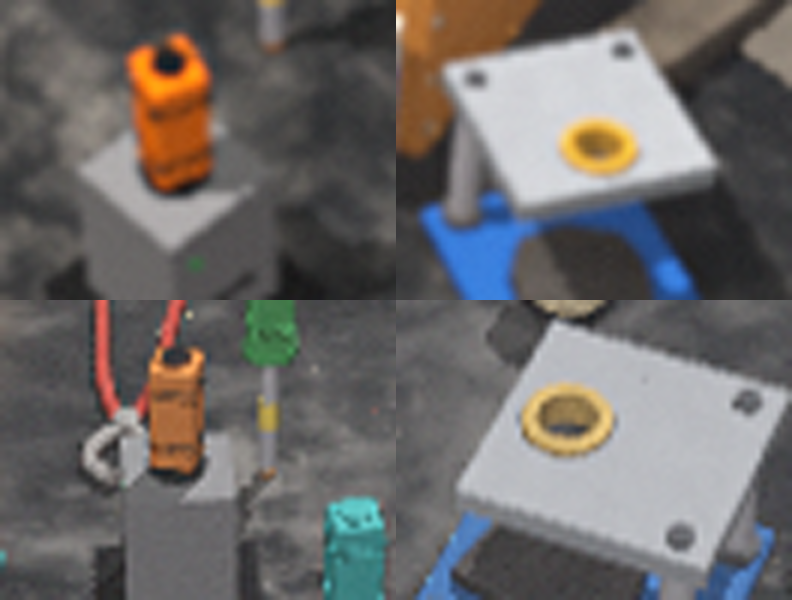

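```bash
cat > h.py <<'E'
import numpy as np,cv2
from scipy.spatial.transform import Rotation as R
from plant import r
def ray(n,uv,T=None):
    p=r.camera_params(n)
    K=np.array([[p['fx'],0,p['cx']],[0,p['fy'],p['cy']],[0,0,1]])
    x=cv2.undistortPoints(np.array(uv,float).reshape(-1,1,2),K,p['distortion'])[:,0]
    d=np.c_[x,np.ones(len(x))]
    if T is None: M=R.from_quat(p['attitude']).as_matrix();o=p['position']
    else: W=T@p['hand_eye'];M=W[:3,:3];o=W[:3,3]
    return o,d@M.T
def plane(n,uv,z,T=None):
    o,d=ray(n,uv,T); return o+d*((z-o[2])/d[:,2])[:,None]
def tool():
    s=r.get_state();T=np.eye(4);T[:3,:3]=R.from_quat(s['eef_rot']).as_matrix();T[:3,3]=s['tool_pos'];return T
def delta(T,pos,yaw=None):
    "shift in tool axes; turn to make tool down with tool y at yaw"
    sh=T[:3,:3].T@(np.array(pos)-T[:3,3])
    if yaw is None: return sh
    y=np.array([np.cos(yaw),np.sin(yaw),0]); z=np.array([0,0,-1.])
    if y@T[:3,1]<0:y=-y
    G=np.c_[np.cross(y,z),y,z]
    return sh,R.from_matrix(T[:3,:3].T@G).as_rotvec()
E
python3 - <<'E'
from h import *
np.set_printoptions(precision=4,suppress=True)
def tri(a,b):
    (o1,d1),(o2,d2)=ray("scene",[a]),ray("side",[b]);d1,d2=d1[0],d2[0]
    t=np.linalg.lstsq(np.c_[d1,-d2],o2-o1,rcond=None)[0]
    return (o1+t[0]*d1+o2+t[1]*d2)/2
c=lambda L,x,y:[((u+.5)/6-.5+x,(v+.5)/6-.5+y) for u,v in L]
print("pen",tri(c([(168,60)],260,220)[0],c([(177,55)],270,155)[0]), plane("scene",c([(168,60)],260,220),.155),plane("side",c([(177,55)],270,155),.155))
print("hole",tri(c([(203,145)],356,135)[0],c([(172,118)],292,258)[0]),plane("scene",c([(203,145)],356,135),.104),plane("side",c([(172,118)],292,258),.104))
P=plane("scene",c([(80,170),(172,250),(262,185)],260,220),.086);print("dock",P,[np.degrees(np.arctan2(*(P[i+1]-P[i])[1::-1])) for i in (0,1)])
P=plane("scene",c([(50,65),(242,32),(318,160),(128,210)],356,135),.1);print("plate",P,[np.degrees(np.arctan2(*(P[i+1]-P[i])[1::-1])) for i in range(3)])
P=plane("scene",[(305,185),(340,237),(236,241),(343,198),(292,165)],.12);print("others",P)
T=tool();print(T, np.degrees(np.arctan2(T[1,1],T[0,1])))
E
```

```text
pen [0.4615 0.2269 0.1536] [[0.4587 0.2274 0.155 ]] [[0.463  0.2264 0.155 ]]
hole [ 0.5242 -0.1732  0.1015] [[ 0.5207 -0.1711  0.104 ]] [[ 0.5256 -0.1745  0.104 ]]
dock [[0.4831 0.2566 0.086 ]
 [0.4285 0.2519 0.086 ]
 [0.4314 0.2049 0.086 ]] [np.float64(-175.0136743593439), np.float64(-86.428566188238)]
plate [[ 0.6106 -0.1578  0.1   ]
 [ 0.5701 -0.2483  0.1   ]
 [ 0.4824 -0.2095  0.1   ]
 [ 0.5137 -0.1161  0.1   ]] [np.float64(-114.11110737532681), np.float64(156.10857003031578), np.float64(71.4661025480868)]
others [[0.5747 0.0858 0.12  ]
 [0.3871 0.1291 0.12  ]
 [0.5312 0.3257 0.12  ]
 [0.4778 0.0401 0.12  ]
 [0.6566 0.0658 0.12  ]]
[[ 0.9276  0.3736 -0.0007  0.2332]
 [ 0.3736 -0.9276  0.0015 -0.5793]
 [-0.0001 -0.0016 -1.      0.238 ]
 [ 0.      0.      0.      1.    ]] -68.06166223645022
```

Call:
carry_out([
  {"rot": [0,0,-1.265],"xyz": [0.4216,-0.268,-0.022],"grip": 0},
  {"rot": [0,0,-1.265],"xyz": [0.4216,-0.268,-0.022],"grip": 0},
  {"rot": [0,0,-1.265],"xyz": [0.4216,-0.268,-0.022],"grip": 0},
  {"rot": [0,0,-1.265],"xyz": [0.4216,-0.268,-0.022],"grip": 0},
  {"rot": [0,0,-1.265],"xyz": [0.4216,-0.268,-0.022],"grip": 0},
  {"rot": [0,0,-1.265],"xyz": [0.4216,-0.268,-0.022],"grip": 0},
  {"rot": [0,0,-1.265],"xyz": [0.4216,-0.268,-0.022],"grip": 0},
  {"rot": [0,0,-1.265],"xyz": [0.4216,-0.268,-0.022],"grip": 0},
], squeeze=25)

```text
clock: 0.77
tool_pos: [0.428, -0.3073, 0.2534]
eef_rot: [0.768, 0.64, -0.0, -0.0]
contact_force: [0.5, -0.1, -0.1]
opening: 0.999
finger_force: 0.0
```

```bash
python3 - <<'E'
from h import *
T=tool();print(T.round(4),delta(T,[.524,-.173,.25],np.radians(4.5)),r.get_state()['q'].round(2))
E
```

```text
[[ 1.811e-01  9.835e-01 -5.000e-04  4.280e-01]
 [ 9.835e-01 -1.811e-01 -0.000e+00 -3.073e-01]
 [-1.000e-04 -5.000e-04 -1.000e+00  2.534e-01]
 [ 0.000e+00  0.000e+00  0.000e+00  1.000e+00]] (array([0.14948997, 0.07014311, 0.00331307]), array([-4.74970163e-04,  6.09711249e-05, -2.60612086e-01])) [ 0.83  0.57 -0.47  1.83  0.34  0.82  0.  ]
```

Call:
carry_out([
  {"rot": [0,0,-0.26],"xyz": [0.149,0.07,0.003],"grip": 0},
  {"rot": [0,0,-0.26],"xyz": [0.149,0.07,0.003],"grip": 0},
  {"rot": [0,0,-0.26],"xyz": [0.149,0.07,0.003],"grip": 0},
  {"rot": [0,0,-0.26],"xyz": [0.149,0.07,0.003],"grip": 0},
  {"rot": [0,0,-0.26],"xyz": [0.149,0.07,0.003],"grip": 0},
  {"rot": [0,0,-0.26],"xyz": [0.149,0.07,0.003],"grip": 0},
  {"rot": [0,0,-0.26],"xyz": [0.149,0.07,0.003],"grip": 0},
  {"rot": [0,0,-0.26],"xyz": [0.149,0.07,0.003],"grip": 0},
])

```text
clock: 1.43
tool_pos: [0.5229, -0.1776, 0.25]
eef_rot: [0.682, 0.731, -0.001, -0.0]
contact_force: [0.1, 0.3, 0.6]
opening: 1.0
finger_force: 0.0
```

```bash
python3 - <<'E'
from h import *
T=tool();im=r.snapshot("wrist")[:,:,::-1];np.save("T_g.npy",T);cv2.imwrite("pics/w1.png",im)
print(T.round(4),delta(T,[.461,.227,.26],np.radians(4.5)))
hs=cv2.cvtColor(im,cv2.COLOR_BGR2HSV);m=cv2.inRange(hs,(12,110,80),(35,255,255))
n,l,st,c=cv2.connectedComponentsWithStats(m)
for i in range(1,n):
    if st[i,4]>60: print(st[i],c[i])
E
```

```text
[[-0.0693  0.9976 -0.0016  0.5229]
 [ 0.9976  0.0693 -0.0012 -0.1776]
 [-0.001  -0.0017 -1.      0.25  ]
 [ 0.      0.      0.      1.    ]] (array([ 0.40792999, -0.03371725, -0.01035942]), array([-0.00166283,  0.00104037, -0.00919599]))
[  409     2   179   265 12541] [524.60290248 142.93892034]
[305 166  33  32 549] [320.58652095 182.23861566]
[124 275  34  54 880] [136.98863636 301.58977273]
[482 275  34  54 873] [502.26804124 301.6185567 ]
[209 318  19  13  61] [217.63934426 324.67213115]
[221 326  14  11  76] [227.85526316 331.35526316]
[232 326  49  30 717] [256.19944212 338.16875872]
[ 293  336  306   20 2273] [466.88737352 348.08315002]
```

View pics/w1.png

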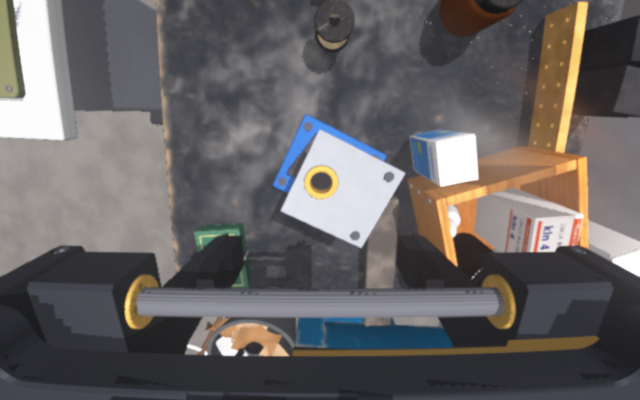

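The wrist view shows the guide plate, with the bushing ring centred at (321,182). The carton, to the right, is well clear. Next I'll move over to the dock.

```bash
python3 - <<'E'
from h import *
print(plane("wrist",[(321,181.8),(320.6,182.2)],.104,np.load("T_g.npy")))
E
```

```text
[[ 0.52400274 -0.17261071  0.104     ]
 [ 0.52361146 -0.1730722   0.104     ]]
```

Call:
carry_out([
  {"rot": [0,0,-0.009],"xyz": [0.405,-0.034,-0.01],"grip": 0},
  {"rot": [0,0,-0.009],"xyz": [0.405,-0.034,-0.01],"grip": 0},
  {"rot": [0,0,-0.009],"xyz": [0.405,-0.034,-0.01],"grip": 0},
  {"rot": [0,0,-0.009],"xyz": [0.405,-0.034,-0.01],"grip": 0},
  {"rot": [0,0,-0.009],"xyz": [0.405,-0.034,-0.01],"grip": 0},
  {"rot": [0,0,-0.009],"xyz": [0.405,-0.034,-0.01],"grip": 0},
  {"rot": [0,0,-0.009],"xyz": [0.405,-0.034,-0.01],"grip": 0},
  {"rot": [0,0,-0.009],"xyz": [0.405,-0.034,-0.01],"grip": 0},
])

```text
clock: 2.15
tool_pos: [0.4721, 0.1534, 0.2588]
eef_rot: [0.679, 0.734, -0.0, 0.0]
contact_force: [1.2, 0.2, 0.0]
opening: 0.999
finger_force: 0.0
```

```bash
python3 - <<'E'
from h import *
T=tool();print(T.round(4),delta(T,[.461,.227,.26],np.radians(4.5)),r.get_state()['q'].round(2))
E
```

```text
[[-7.770e-02  9.970e-01  3.000e-04  4.721e-01]
 [ 9.970e-01  7.770e-02 -9.000e-04  1.534e-01]
 [-1.000e-03  3.000e-04 -1.000e+00  2.588e-01]
 [ 0.000e+00  0.000e+00  0.000e+00  1.000e+00]] (array([ 0.07421028, -0.00530203, -0.00131469]), array([ 0.00025074,  0.00095021, -0.00076563])) [-0.07  0.53 -0.52  1.91  0.36  0.79 -0.71]
```

Call:
carry_out([
  {"rot": [0,0,0],"xyz": [0.072,-0.005,-0.001],"grip": 0},
  {"rot": [0,0,0],"xyz": [0.072,-0.005,-0.001],"grip": 0},
  {"rot": [0,0,0],"xyz": [0.072,-0.005,-0.001],"grip": 0},
  {"rot": [0,0,0],"xyz": [0.072,-0.005,-0.001],"grip": 0},
  {"rot": [0,0,0],"xyz": [0.072,-0.005,-0.001],"grip": 0},
  {"rot": [0,0,0],"xyz": [0.072,-0.005,-0.001],"grip": 0},
])

```text
clock: 2.65
tool_pos: [0.4622, 0.222, 0.2593]
eef_rot: [0.679, 0.734, -0.001, 0.001]
contact_force: [0.1, 0.1, -0.4]
opening: 1.001
finger_force: 0.0
```

```bash
python3 - <<'E'
from h import *
T=tool();im=r.snapshot("wrist")[:,:,::-1];np.save("T_p.npy",T);cv2.imwrite("pics/w2.png",im)
print(T.round(4))
x,y=270,120
cv2.imwrite("pics/w2c.png",cv2.resize(im[y:y+120,x:x+120],(600,600),interpolation=cv2.INTER_CUBIC))
E
```

```text
[[-7.690e-02  9.970e-01 -2.000e-04  4.622e-01]
 [ 9.970e-01  7.690e-02 -2.000e-03  2.220e-01]
 [-2.000e-03 -4.000e-04 -1.000e+00  2.593e-01]
 [ 0.000e+00  0.000e+00  0.000e+00  1.000e+00]]
```

View pics/w2c.png

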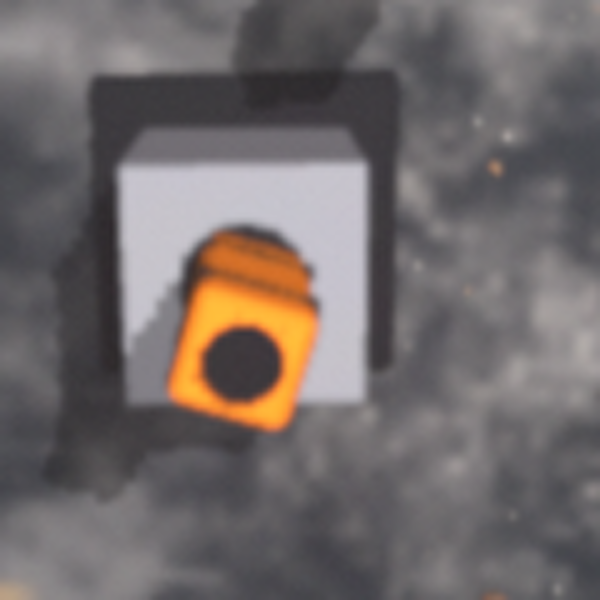

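The pen's button is at crop (242,363). The handle is turned about 15° from the dock, with top corners near (197,277), (320,303), (280,432) and (168,393). I'll work out the yaw and grasp position from these.

```bash
python3 - <<'E'
from h import *
im=cv2.imread("pics/w2.png");T=np.load("T_p.npy")
c=lambda L:[((u+.5)/5-.5+270,(v+.5)/5-.5+120) for u,v in L]
b=plane("wrist",c([(242,363)]),.155,T)[0];print("button",b)
hs=cv2.cvtColor(im,cv2.COLOR_BGR2HSV);m=cv2.inRange(hs,(5,120,200),(25,255,255))
m[:,:290]=0;m[:,350:]=0;m[:170]=0;m[215:]=0
k=max(cv2.findContours(m,cv2.RETR_EXTERNAL,cv2.CHAIN_APPROX_NONE)[0],key=cv2.contourArea)
rc=cv2.minAreaRect(k);print(rc)
P=plane("wrist",cv2.boxPoints(rc),.152,T);P2=plane("wrist",c([(190,275),(322,303),(283,435),(165,393)]),.152,T)
for Q in(P,P2):
  e=np.roll(Q,-1,0)-Q;print(Q.mean(0),np.linalg.norm(e,axis=1),np.degrees(np.arctan2(e[:,1],e[:,0]))%90)
print("tool y yaw",np.degrees(np.arctan2(T[1,1],T[0,1])))
E
```

```text
button [0.46053109 0.22663932 0.155     ]
((318.2735900878906, 190.2924346923828), (25.136981964111328, 25.961143493652344), 15.945395469665527)
[0.46070092 0.22749705 0.152     ] [0.02467147 0.02298041 0.02485925 0.02358797] [78.1682531  78.12457693 79.56678409 77.6875448 ]
[0.46005838 0.22782276 0.152     ] [0.02463583 0.02633732 0.02353007 0.02291371] [82.16503242 79.04595908 73.89448226 81.95856001]
tool y yaw 4.408083596613597
```

```bash
python3 - <<'E'
from h import *
print(delta(tool(),[.4605,.2270,.18],np.radians(-11.7)))
E
```

```text
(array([ 0.00509141, -0.00133754,  0.07935704]), array([1.99214817e-07, 1.68985701e-03, 2.81175968e-01]))
```

Call:
carry_out([
  {"rot": [0,0.0017,0.281],"xyz": [0.005,-0.0013,0.02],"grip": 0},
  {"rot": [0,0.0017,0.281],"xyz": [0.005,-0.0013,0.04],"grip": 0},
  {"rot": [0,0.0017,0.281],"xyz": [0.005,-0.0013,0.06],"grip": 0},
  {"rot": [0,0.0017,0.281],"xyz": [0.005,-0.0013,0.079],"grip": 0},
  {"rot": [0,0.0017,0.281],"xyz": [0.005,-0.0013,0.079],"grip": 0},
  {"rot": [0,0.0017,0.281],"xyz": [0.005,-0.0013,0.079],"grip": 0},
])

```text
clock: 3.2
tool_pos: [0.4598, 0.2281, 0.1802]
eef_rot: [0.775, 0.632, -0.001, -0.0]
contact_force: [-0.2, 0.2, 0.7]
opening: 1.0
finger_force: 0.0
```

```bash
python3 - <<'E'
from h import *
print(delta(tool(),[.4605,.2270,.106],np.radians(-11.7)),tool()[:3,3])
E
```

```text
(array([-0.0009558 ,  0.00101603,  0.07418842]), array([-0.00144639,  0.00024192,  0.00253703])) [0.45980473 0.2281359  0.18018958]
```

Call:
carry_out([
  {"rot": [-0.001,0,0.002],"xyz": [-0.001,0.001,0.02],"grip": 0},
  {"rot": [-0.001,0,0.002],"xyz": [-0.001,0.001,0.04],"grip": 0},
  {"rot": [-0.001,0,0.002],"xyz": [-0.001,0.001,0.06],"grip": 0},
  {"rot": [-0.001,0,0.002],"xyz": [-0.001,0.001,0.074],"grip": 0},
  {"rot": [-0.001,0,0.002],"xyz": [-0.001,0.001,0.074],"grip": 0},
  {"rot": [-0.001,0,0.002],"xyz": [-0.001,0.001,0.074],"grip": 0},
  {"rot": [-0.001,0,0.002],"xyz": [-0.001,0.001,0.074],"grip": 0},
])

```text
clock: 3.78
tool_pos: [0.4617, 0.2289, 0.108]
eef_rot: [0.775, 0.632, 0.002, -0.0]
contact_force: [0.2, 0.7, 0.9]
opening: 1.0
finger_force: 0.0
```

```bash
python3 - <<'E'
from h import *
print(delta(tool(),[.4605,.2270,.106],np.radians(-11.7)),tool()[:3,3])
E
```

```text
(array([-0.00208081, -0.00082261,  0.00198734]), array([ 0.00267071, -0.00337564,  0.00151063])) [0.46171808 0.2288671  0.10799654]
```

Call:
carry_out([
  {"rot": [0,0,0],"xyz": [0,0,0],"grip": 130},
  {"rot": [0,0,0],"xyz": [0,0,0],"grip": 160},
  {"rot": [0,0,0],"xyz": [0,0,0],"grip": 180},
  {"rot": [0,0,0],"xyz": [0,0,0],"grip": 200},
  {"rot": [0,0,0],"xyz": [0,0,0],"grip": 230},
  {"rot": [0,0,0],"xyz": [0,0,0],"grip": 255},
  {"rot": [0,0,0],"xyz": [0,0,0],"grip": 255},
  {"rot": [0,0,0],"xyz": [0,0,0],"grip": 255},
], squeeze=25)

```text
clock: 4.45
tool_pos: [0.4606, 0.2286, 0.1065]
eef_rot: [0.775, 0.632, 0.001, -0.0]
contact_force: [0.2, -0.4, -0.0]
opening: 0.419
finger_force: 0.0
```

Call:
carry_out([
  {"rot": [0,0,0],"xyz": [0,0,0],"grip": 255},
  {"rot": [0,0,0],"xyz": [0,0,0],"grip": 255},
  {"rot": [0,0,0],"xyz": [0,0,0],"grip": 255},
  {"rot": [0,0,0],"xyz": [0,0,0],"grip": 255},
  {"rot": [0,0,0],"xyz": [0,0,0],"grip": 255},
  {"rot": [0,0,0],"xyz": [0,0,0],"grip": 255},
])

```text
clock: 4.95
tool_pos: [0.4607, 0.2286, 0.1065]
eef_rot: [0.775, 0.632, 0.001, -0.0]
contact_force: [0.6, 0.6, -1.1]
opening: 0.275
finger_force: 25.0
```

```bash
python3 - <<'E'
from h import *
s=r.get_state();T=tool();print(T.round(4),s['opening'],s['finger_force'],s['contact_force'],s['moment'],delta(T,[.4605,.227,.25]))
E
```

```text
[[ 2.006e-01  9.797e-01  1.100e-03  4.607e-01]
 [ 9.797e-01 -2.006e-01  1.400e-03  2.286e-01]
 [ 1.600e-03  8.000e-04 -1.000e+00  1.065e-01]
 [ 0.000e+00  0.000e+00  0.000e+00  1.000e+00]] 0.274755220232551 24.967424129135907 [ 0.59276302  0.58957851 -1.14971053] [ 0.01950311 -0.10015969 -0.00301094] [-0.00134534  0.00028147 -0.14347247]
```

Held: opening 24 mm at 25 N. Lifting straight up.

Call:
carry_out([
  {"rot": [0,0,0],"xyz": [0,0,-0.01],"grip": 255},
  {"rot": [0,0,0],"xyz": [0,0,-0.03],"grip": 255},
  {"rot": [0,0,0],"xyz": [0,0,-0.05],"grip": 255},
  {"rot": [0,0,0],"xyz": [0,0,-0.07],"grip": 255},
  {"rot": [0,0,0],"xyz": [0,0,-0.09],"grip": 255},
  {"rot": [0,0,0],"xyz": [0,0,-0.11],"grip": 255},
  {"rot": [0,0,0],"xyz": [0,0,-0.13],"grip": 255},
  {"rot": [0,0,0],"xyz": [0,0,-0.145],"grip": 255},
])

```text
clock: 5.62
tool_pos: [0.4604, 0.2284, 0.2538]
eef_rot: [0.775, 0.632, 0.002, -0.0]
contact_force: [1.3, 0.1, -0.8]
opening: 0.271
finger_force: 25.0
```

Call:
carry_out([
  {"rot": [0,0,0],"xyz": [0,0,0],"grip": 255},
  {"rot": [0,0,0],"xyz": [0,0,0],"grip": 255},
  {"rot": [0,0,0],"xyz": [0,0,0],"grip": 255},
])

```text
clock: 5.87
tool_pos: [0.4599, 0.2278, 0.2509]
eef_rot: [0.775, 0.632, 0.0, -0.0]
contact_force: [0.0, 0.0, -1.7]
opening: 0.27
finger_force: 25.0
```

```bash
python3 - <<'E'
from h import *
s=r.get_state();T=tool();print(T.round(4),s['contact_force'],s['moment'],delta(T,[.524,-.173,.25]))
np.save("T_l.npy",T)
w,sc,sd=[r.snapshot(n)[:,:,::-1] for n in("wrist","scene","side")]
f=lambda i,x,y,w,h,W,H:cv2.resize(i[y:y+h,x:x+w],(W,H),interpolation=cv2.INTER_CUBIC)
cv2.imwrite("pics/lift.png",np.hstack([f(w,240,130,160,200,400,500),f(sc,250,160,80,100,400,500)]))
for n,i in zip("w sc sd".split(),(w,sc,sd)):cv2.imwrite(f"pics/lift_{n}.png",i)
E
```

```text
[[ 2.006e-01  9.797e-01 -1.000e-04  4.599e-01]
 [ 9.797e-01 -2.006e-01  4.000e-04  2.278e-01]
 [ 4.000e-04 -2.000e-04 -1.000e+00  2.509e-01]
 [ 0.000e+00  0.000e+00  0.000e+00  1.000e+00]] [ 0.0411528   0.00225736 -1.69543738] [-0.01113948 -0.03521636  0.00614905] [-0.37980582  0.14321758  0.00073473]
```

View pics/lift.png

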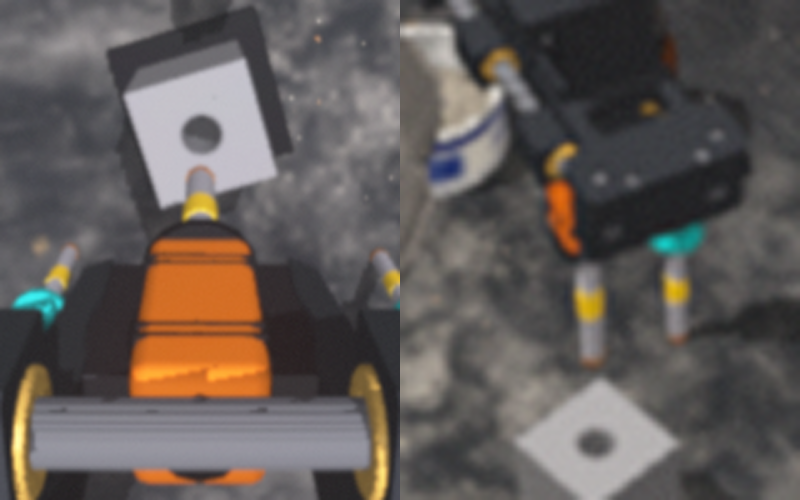

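The pen is clear of the dock and hangs upright. The rod tip is at about (320,197) in the wrist view, and the band is on the rod below it. I'll compute the tip and band in the tool frame, then start the transfer.

```bash
python3 - <<'E'
from h import *
np.set_printoptions(precision=4,suppress=True)
I=np.eye(4)
u=lambda a,b:[(a+.5)/2.5-.5+240,(b+.5)/2.5-.5+130]
# +x edge of end rim; band top/bottom mid edges (+x rim of each ring)
print("tip rim",plane("wrist",[u(200,167)],.1005,I), "band lower/upper edge",plane("wrist",[u(201,192)],.0685,I),plane("wrist",[u(201,218)],.0525,I))
# tip from scene camera at known tip height; end centre
s=lambda a,b:[(a+.5)/5-.5+250,(b+.5)/5-.5+160]
T=np.load("T_l.npy");z=T[2,3]-.1005
t=plane("scene",[s(192,362)],z)[0];b=plane("scene",[s(189,302)],z+.04)[0]
print("scene tip",t,"band",b,"tool",T[:3,3], "tip in tool",T[:3,:3].T@(t-T[:3,3]),T[:3,:3].T@(b-T[:3,3]))
E
```

```text
tip rim [[0.0021 0.0005 0.1005]] band lower/upper edge [[0.003  0.0008 0.0685]] [[0.0001 0.0008 0.0525]]
scene tip [0.4555 0.2288 0.1504] band [0.4566 0.2276 0.1904] tool [0.4599 0.2278 0.2509] tip in tool [ 0.0001 -0.0045  0.1005] [-0.0009 -0.0031  0.0605]
```

Call:
carry_out([
  {"rot": [0,0,0],"xyz": [-0.03,0.011,0],"grip": 255},
  {"rot": [0,0,0],"xyz": [-0.06,0.023,0],"grip": 255},
  {"rot": [0,0,0],"xyz": [-0.09,0.034,0],"grip": 255},
  {"rot": [0,0,0],"xyz": [-0.12,0.045,0],"grip": 255},
  {"rot": [0,0,0],"xyz": [-0.15,0.057,0],"grip": 255},
  {"rot": [0,0,0],"xyz": [-0.18,0.068,0],"grip": 255},
  {"rot": [0,0,0],"xyz": [-0.21,0.079,0],"grip": 255},
  {"rot": [0,0,0],"xyz": [-0.23,0.087,0],"grip": 255},
])

```text
clock: 6.68
tool_pos: [0.499, -0.0182, 0.2503]
eef_rot: [0.776, 0.631, -0.001, -0.0]
contact_force: [0.4, 0.3, -0.4]
opening: 0.268
finger_force: 25.0
```

```bash
python3 - <<'E'
from h import *
T=tool();print(T[:3,3],delta(T,[.524,-.173,.24],np.radians(-11.7)))
E
```

```text
[ 0.49904196 -0.01822213  0.2502726 ] (array([-0.14643482,  0.05599451,  0.01029935]), array([-0.00105196,  0.0005842 , -0.00107337]))
```

Call:
carry_out([
  {"rot": [0,0,0],"xyz": [-0.03,0.011,0],"grip": 255},
  {"rot": [0,0,0],"xyz": [-0.06,0.023,0.002],"grip": 255},
  {"rot": [0,0,0],"xyz": [-0.09,0.035,0.004],"grip": 255},
  {"rot": [0,0,0],"xyz": [-0.12,0.046,0.007],"grip": 255},
  {"rot": [-0.001,0.0005,-0.001],"xyz": [-0.1445,0.056,0.01],"grip": 255},
  {"rot": [-0.001,0.0005,-0.001],"xyz": [-0.1445,0.056,0.01],"grip": 255},
  {"rot": [-0.001,0.0005,-0.001],"xyz": [-0.1445,0.056,0.01],"grip": 255},
  {"rot": [-0.001,0.0005,-0.001],"xyz": [-0.1445,0.056,0.01],"grip": 255},
])

```text
clock: 7.35
tool_pos: [0.5251, -0.166, 0.2404]
eef_rot: [0.774, 0.633, 0.001, -0.001]
contact_force: [-0.7, -0.5, -1.3]
opening: 0.273
finger_force: 25.0
```

```bash
python3 - <<'E'
from h import *
s=r.get_state();T=tool();print(T.round(4),s['qd'].round(3))
np.save("T_h.npy",T)
w,sc,sd=[r.snapshot(n)[:,:,::-1] for n in("wrist","scene","side")]
f=lambda i,x,y,w,h,W,H:cv2.resize(i[y:y+h,x:x+w],(W,H),interpolation=cv2.INTER_CUBIC)
cv2.imwrite("pics/hov.png",np.hstack([f(w,290,150,60,90,400,600),f(sd,290,212,60,90,400,600)]))
for n,i in zip("w sc sd".split(),(w,sc,sd)):cv2.imwrite(f"pics/hov_{n}.png",i)
E
```

```text
[[ 1.987e-01  9.801e-01  1.000e-03  5.251e-01]
 [ 9.801e-01 -1.987e-01  3.200e-03 -1.660e-01]
 [ 3.300e-03  3.000e-04 -1.000e+00  2.404e-01]
 [ 0.000e+00  0.000e+00  0.000e+00  1.000e+00]] [-0.021 -0.014 -0.016  0.006  0.001 -0.001  0.001]
```

View pics/hov.png

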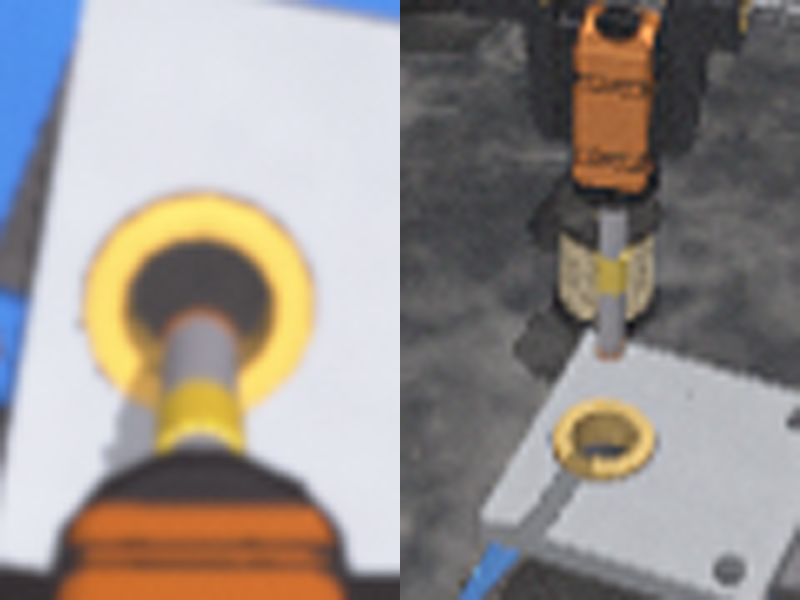

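The hover view shows the bushing ring centred at wrist crop (200,301) and the rod tip's rim at (201,312), so they are laterally aligned. In the side crop the ring is at (205,439) and the tip at (210,354).

```bash
python3 - <<'E'
from h import *
np.set_printoptions(precision=4,suppress=True)
T=np.load("T_h.npy")
k=400/60
u=lambda a,b,x,y:[(a+.5)/k-.5+x,(b+.5)/k-.5+y]
W=T.copy()
hole=plane("wrist",[u(200,301,290,150)],.104,T)[0]
I=np.eye(4);rim=plane("wrist",[u(201,312,290,150)],.1005,I)[0]
bl=plane("wrist",[u(201,380,290,150)],.0685,I)[0];bu=plane("wrist",[u(201,424,290,150)],.0525,I)[0]
print("hole world",hole,"hole in tool",T[:3,:3].T@(hole-T[:3,3]),"rim/bands tool",rim,bl,bu)
tip=plane("side",[u(210,356,290,212)],T[2,3]-.1005)[0];band=plane("side",[u(211,275,290,212)],T[2,3]-.0605)[0]
hs=plane("side",[u(205,440,290,212)],.104)[0]
print("side tip",tip,"band",band,"hole",hs,"tip in tool",T[:3,:3].T@(tip-T[:3,3]),T[:3,:3].T@(band-T[:3,3]),"need",hs-tip)
print("now",tool()[:3,3])
E
```

```text
hole world [ 0.5244 -0.1718  0.104 ] hole in tool [-0.0063  0.0004  0.1364] rim/bands tool [0.0022 0.0006 0.1005] [0.003  0.0005 0.0685] [0.003  0.0005 0.0525]
side tip [ 0.5268 -0.1693  0.1399] band [ 0.5264 -0.1701  0.1799] hole [ 0.5258 -0.1755  0.104 ] tip in tool [-0.0032  0.0023  0.1005] [-0.0039  0.002   0.0605] need [-0.0011 -0.0063 -0.0359]
now [ 0.5255 -0.1654  0.2411]
```

Call:
carry_out([
  {"rot": [0,0,0],"xyz": [0,0,0],"grip": 255},
  {"rot": [0,0,0],"xyz": [0,0,0],"grip": 255},
  {"rot": [0,0,0],"xyz": [0,0,0],"grip": 255},
  {"rot": [0,0,0],"xyz": [0,0,0],"grip": 255},
])

```text
clock: 7.83
tool_pos: [0.5255, -0.1669, 0.2412]
eef_rot: [0.774, 0.633, 0.001, 0.0]
contact_force: [1.0, 0.0, -0.2]
opening: 0.27
finger_force: 25.0
```

```bash
python3 - <<'E'
from h import *
T=tool();print(T[:3,3],delta(T,[.5245,-.170,.213],np.radians(-11.7)))
E
```

```text
[ 0.52548835 -0.16693412  0.24117781] (array([-0.00325947, -0.00041287,  0.02817038]), array([ 0.00194972, -0.00206774,  0.0036679 ]))
```

Call:
carry_out([
  {"rot": [0.002,-0.002,0],"xyz": [-0.0033,-0.0004,0.007],"grip": 255},
  {"rot": [0.002,-0.002,0],"xyz": [-0.0033,-0.0004,0.014],"grip": 255},
  {"rot": [0.002,-0.002,0],"xyz": [-0.0033,-0.0004,0.021],"grip": 255},
  {"rot": [0.002,-0.002,0],"xyz": [-0.0033,-0.0004,0.028],"grip": 255},
  {"rot": [0.002,-0.002,0],"xyz": [-0.0033,-0.0004,0.028],"grip": 255},
  {"rot": [0.002,-0.002,0],"xyz": [-0.0033,-0.0004,0.028],"grip": 255},
  {"rot": [0.002,-0.002,0],"xyz": [-0.0033,-0.0004,0.028],"grip": 255},
  {"rot": [0.002,-0.002,0],"xyz": [-0.0033,-0.0004,0.028],"grip": 255},
])

```text
clock: 8.5
tool_pos: [0.5247, -0.1702, 0.2133]
eef_rot: [0.774, 0.633, 0.0, 0.0]
contact_force: [-1.2, -0.1, -1.1]
opening: 0.269
finger_force: 25.0
```

```bash
python3 - <<'E'
from h import *
s=r.get_state();T=tool();print(T.round(4),s['qd'].round(3))
np.save("T_i.npy",T)
w,sc,sd=[r.snapshot(n)[:,:,::-1] for n in("wrist","scene","side")]
f=lambda i,x,y,w,h,W,H:cv2.resize(i[y:y+h,x:x+w],(W,H),interpolation=cv2.INTER_CUBIC)
cv2.imwrite("pics/hov2.png",np.hstack([f(w,300,160,40,48,250,300),np.zeros((300,10,3),np.uint8),f(sd,302,240,40,48,250,300),np.zeros((300,10,3),np.uint8),f(sc,370,125,40,48,250,300)]))
for n,i in zip("w sc sd".split(),(w,sc,sd)):cv2.imwrite(f"pics/hov2_{n}.png",i)
E
```

```text
[[ 1.995e-01  9.799e-01  5.000e-04  5.247e-01]
 [ 9.799e-01 -1.995e-01  1.000e-04 -1.702e-01]
 [ 2.000e-04  5.000e-04 -1.000e+00  2.133e-01]
 [ 0.000e+00  0.000e+00  0.000e+00  1.000e+00]] [-0.    -0.004 -0.002 -0.001  0.     0.     0.   ]
```

View pics/hov2.png

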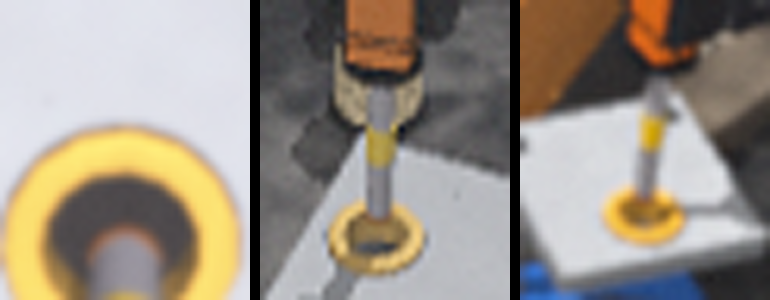

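The views show the tip just above the ring in all three cameras. Wrist: tip rim (125,229), ring (121,242). Side: tip (118,218), ring (117,238). Scene: tip (127,198), ring (125,215). I'll fit the tip and hole jointly, heights included, because the pen may sit higher in the grip than I assumed.

```bash
cat > fit.py <<'E'
from h import *
from scipy.optimize import least_squares
np.set_printoptions(precision=4,suppress=True)
def proj(n,P,T):
    p=r.camera_params(n);K=np.array([[p['fx'],0,p['cx']],[0,p['fy'],p['cy']],[0,0,1]])
    if n=="wrist": W=T@p['hand_eye'];M,o=W[:3,:3],W[:3,3]
    else: M,o=R.from_quat(p['attitude']).as_matrix(),p['position']
    rv=cv2.Rodrigues(M.T)[0]
    return cv2.projectPoints(np.array([P]),rv,-M.T@o,K,p['distortion'])[0][0,0],o
def fit(obs,T,front,fixz=None):
    def res(X):
        e=[]
        for n,uv in obs.items():
            _,o=proj(n,X,T);d=(o-X)[:2];d/=np.linalg.norm(d)
            e+=list(proj(n,X+np.r_[front*d,0],T)[0]-uv)
        return np.array(e)
    s=least_squares(res,[.524,-.172,.11],x_scale=.01);return s.x,s.fun
E
python3 - <<'E'
from fit import *
T=np.load("T_i.npy");c=lambda a,b,x,y:np.array([(a+.5)/6.25-.5+x,(b+.5)/6.25-.5+y])
tip=dict(wrist=c(125,229,300,160),side=c(118,218,302,240),scene=c(127,198,370,125))
hole=dict(wrist=c(121,242,300,160),side=c(117,238,302,240),scene=c(125,215,370,125))
band=dict(side=c(121,146,302,240),scene=c(132,133,370,125))
for n,o,f in(("tip",tip,.005),("hole",hole,0),("band",band,.005)):
    X,e=fit(o,T,f);print(n,X,e.round(1),T[:3,:3].T@(X-T[:3,3]))
    X,e=fit({k:v for k,v in o.items() if k!="wrist"},T,f);print("  no wrist",X,e.round(1))
E
```

```text
tip [ 0.5248 -0.1722  0.1155] [-0.1  0.1 -0.5  0.3 -1.  -0.4] [-0.0019  0.0004  0.0978]
  no wrist [ 0.5244 -0.1728  0.1159] [-0.7  0.3 -0.7 -0.5]
hole [ 0.5241 -0.1733  0.1006] [ 0.1  0.  -0.7  0.2 -0.6 -0.3] [-0.0032 -0.0001  0.1127]
  no wrist [ 0.5245 -0.1736  0.1006] [-0.6  0.3 -0.6 -0.4]
band [ 0.5252 -0.1717  0.1534] [-0.5  0.3 -0.6 -0.4] [-0.0013  0.0007  0.0599]
  no wrist [ 0.5252 -0.1717  0.1534] [-0.5  0.3 -0.6 -0.4]
```

The fit puts the tip 0.7 mm and 1.1 mm off the hole axis in x and y, and about 13 mm above the rim. I'll correct that and lower it halfway.

Call:
carry_out([
  {"rot": [0,0,0],"xyz": [-0.0012,-0.0005,0],"grip": 255},
  {"rot": [0,0,0],"xyz": [-0.0012,-0.0005,0],"grip": 255},
  {"rot": [0,0,0],"xyz": [-0.0012,-0.0005,0.004],"grip": 255},
  {"rot": [0,0,0],"xyz": [-0.0012,-0.0005,0.009],"grip": 255},
  {"rot": [0,0,0],"xyz": [-0.0012,-0.0005,0.014],"grip": 255},
  {"rot": [0,0,0],"xyz": [-0.0012,-0.0005,0.019],"grip": 255},
  {"rot": [0,0,0],"xyz": [-0.0012,-0.0005,0.025],"grip": 255},
  {"rot": [0,0,0],"xyz": [-0.0012,-0.0005,0.025],"grip": 255},
])

```text
clock: 9.32
tool_pos: [0.5228, -0.1712, 0.1866]
eef_rot: [0.774, 0.633, -0.001, -0.001]
contact_force: [-0.4, 0.2, -1.0]
opening: 0.271
finger_force: 25.0
```

Call:
carry_out([
  {"rot": [0,0,0],"xyz": [0,0,0],"grip": 255},
  {"rot": [0,0,0],"xyz": [0,0,0],"grip": 255},
  {"rot": [0,0,0],"xyz": [0,0,0],"grip": 255},
])

```text
clock: 9.57
tool_pos: [0.524, -0.1713, 0.1883]
eef_rot: [0.774, 0.633, 0.0, 0.0]
contact_force: [0.4, 0.1, -1.4]
opening: 0.27
finger_force: 25.0
```

```bash
python3 - <<'E'
from h import *
s=r.get_state();T=tool();print(T.round(4),s['contact_force'],s['moment'],delta(T,[.5240,-.1713,.163],np.radians(-11.7)))
E
```

```text
[[ 1.996e-01  9.799e-01  4.000e-04  5.240e-01]
 [ 9.799e-01 -1.996e-01  1.000e-04 -1.713e-01]
 [ 2.000e-04  3.000e-04 -1.000e+00  1.883e-01]
 [ 0.000e+00  0.000e+00  0.000e+00  1.000e+00]] [ 0.37597415  0.09744925 -1.4081008 ] [-0.04868591 -0.04800393  0.01834118] (array([4.80143723e-05, 2.10850145e-05, 2.52766301e-02]), array([ 0.00034614, -0.00016771,  0.0032298 ]))
```

Call:
carry_out([
  {"rot": [0,0,0],"xyz": [0,0,0.004],"grip": 255},
  {"rot": [0,0,0],"xyz": [0,0,0.008],"grip": 255},
  {"rot": [0,0,0],"xyz": [0,0,0.012],"grip": 255},
  {"rot": [0,0,0],"xyz": [0,0,0.016],"grip": 255},
  {"rot": [0,0,0],"xyz": [0,0,0.02],"grip": 255},
  {"rot": [0,0,0],"xyz": [0,0,0.023],"grip": 255},
  {"rot": [0,0,0],"xyz": [0,0,0.025],"grip": 255},
  {"rot": [0,0,0],"xyz": [0,0,0.025],"grip": 255},
])

```text
clock: 10.23
tool_pos: [0.5235, -0.1713, 0.1626]
eef_rot: [0.774, 0.633, -0.0, -0.0]
contact_force: [-0.6, 0.0, -1.3]
opening: 0.269
finger_force: 25.0
```

Call:
carry_out([
  {"rot": [0,0,0],"xyz": [0,0,0],"grip": 255},
  {"rot": [0,0,0],"xyz": [0,0,0],"grip": 255},
  {"rot": [0,0,0],"xyz": [0,0,0],"grip": 255},
  {"rot": [0,0,0],"xyz": [0,0,0],"grip": 255},
  {"rot": [0,0,0],"xyz": [0,0,0],"grip": 255},
])

```text
clock: 10.65
tool_pos: [0.5238, -0.1714, 0.1632]
eef_rot: [0.774, 0.633, 0.0, 0.0]
contact_force: [0.5, -0.5, -1.0]
opening: 0.266
finger_force: 25.0
```

```bash
python3 - <<'E'
from h import *
s=r.get_state();T=tool();print(T.round(4),s['contact_force'],s['moment'])
np.save("T_j.npy",T)
w,sc,sd=[r.snapshot(n)[:,:,::-1] for n in("wrist","scene","side")]
f=lambda i,x,y,w,h,W,H:cv2.resize(i[y:y+h,x:x+w],(W,H),interpolation=cv2.INTER_CUBIC)
cv2.imwrite("pics/in.png",np.hstack([f(w,298,175,40,48,250,300),np.zeros((300,10,3),np.uint8),f(sd,302,250,40,48,250,300),np.zeros((300,10,3),np.uint8),f(sc,370,135,40,48,250,300)]))
E
```

```text
[[ 1.996e-01  9.799e-01  1.000e-04  5.238e-01]
 [ 9.799e-01 -1.996e-01  1.000e-04 -1.714e-01]
 [ 1.000e-04  1.000e-04 -1.000e+00  1.632e-01]
 [ 0.000e+00  0.000e+00  0.000e+00  1.000e+00]] [ 0.45147224 -0.47835698 -0.95909127] [ 0.00708612 -0.08428014 -0.03167895]
```

View pics/in.png

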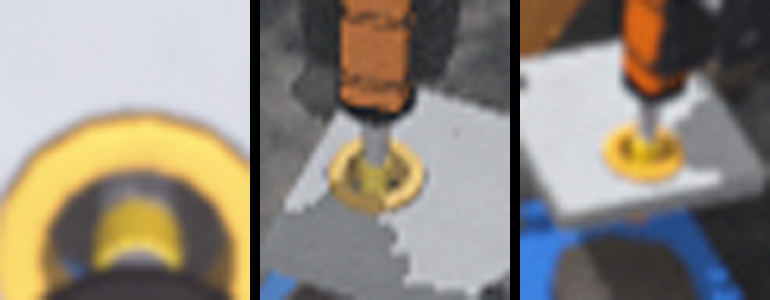

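The rod is centred in the hole in all three views (side: rod and ring both at 377, wrist: rod 138, ring 141). The band's upper edge sits about 12 mm above the rim instead of 8 mm, so I'll lower 3 mm and hold.

Call:
carry_out([
  {"rot": [0,0,0],"xyz": [0,0,0.0015],"grip": 255},
  {"rot": [0,0,0],"xyz": [0,0,0.003],"grip": 255},
  {"rot": [0,0,0],"xyz": [0,0,0.003],"grip": 255},
  {"rot": [0,0,0],"xyz": [0,0,0.003],"grip": 255},
  {"rot": [0,0,0],"xyz": [0,0,0.003],"grip": 255},
  {"rot": [0,0,0],"xyz": [0,0,0.003],"grip": 255},
  {"rot": [0,0,0],"xyz": [0,0,0.003],"grip": 255},
  {"rot": [0,0,0],"xyz": [0,0,0.003],"grip": 255},
])

```text
clock: 11.47
tool_pos: [0.5238, -0.1713, 0.1601]
eef_rot: [0.774, 0.633, 0.0, -0.0]
contact_force: [0.2, -0.8, -0.6]
opening: 0.266
finger_force: 25.0
```

Call:
carry_out([
  {"rot": [0,0,0],"xyz": [0,0,0],"grip": 255},
  {"rot": [0,0,0],"xyz": [0,0,0],"grip": 255},
  {"rot": [0,0,0],"xyz": [0,0,0],"grip": 255},
  {"rot": [0,0,0],"xyz": [0,0,0],"grip": 255},
  {"rot": [0,0,0],"xyz": [0,0,0],"grip": 255},
  {"rot": [0,0,0],"xyz": [0,0,0],"grip": 255},
  {"rot": [0,0,0],"xyz": [0,0,0],"grip": 255},
  {"rot": [0,0,0],"xyz": [0,0,0],"grip": 255},
])

```text
clock: 12.13
tool_pos: [0.5237, -0.1713, 0.1601]
eef_rot: [0.774, 0.633, -0.0, -0.0]
contact_force: [-0.5, 0.1, -1.1]
opening: 0.272
finger_force: 25.0
```

Call:
carry_out([
  {"rot": [0,0,0],"xyz": [0,0,0],"grip": 255},
  {"rot": [0,0,0],"xyz": [0,0,0],"grip": 255},
  {"rot": [0,0,0],"xyz": [0,0,0],"grip": 255},
  {"rot": [0,0,0],"xyz": [0,0,0],"grip": 255},
  {"rot": [0,0,0],"xyz": [0,0,0],"grip": 255},
  {"rot": [0,0,0],"xyz": [0,0,0],"grip": 255},
  {"rot": [0,0,0],"xyz": [0,0,0],"grip": 255},
  {"rot": [0,0,0],"xyz": [0,0,0],"grip": 255},
])

```text
clock: 12.8
tool_pos: [0.5237, -0.1713, 0.1601]
eef_rot: [0.774, 0.633, -0.0, -0.0]
contact_force: [0.4, -0.4, -0.6]
opening: 0.271
finger_force: 25.0
```

Call:
carry_out([
  {"rot": [0,0,0],"xyz": [0,0,0],"grip": 255},
  {"rot": [0,0,0],"xyz": [0,0,0],"grip": 255},
  {"rot": [0,0,0],"xyz": [0,0,0],"grip": 255},
  {"rot": [0,0,0],"xyz": [0,0,0],"grip": 255},
  {"rot": [0,0,0],"xyz": [0,0,0],"grip": 255},
  {"rot": [0,0,0],"xyz": [0,0,0],"grip": 255},
  {"rot": [0,0,0],"xyz": [0,0,0],"grip": 255},
  {"rot": [0,0,0],"xyz": [0,0,0],"grip": 255},
])

```text
clock: 13.47
tool_pos: [0.5237, -0.1714, 0.1601]
eef_rot: [0.774, 0.633, -0.0, -0.0]
contact_force: [-0.7, 0.8, -1.6]
opening: 0.267
finger_force: 25.0
```

Call:
carry_out([
  {"rot": [0,0,0],"xyz": [0,0,0],"grip": 255},
  {"rot": [0,0,0],"xyz": [0,0,0],"grip": 255},
  {"rot": [0,0,0],"xyz": [0,0,0],"grip": 255},
  {"rot": [0,0,0],"xyz": [0,0,0],"grip": 255},
  {"rot": [0,0,0],"xyz": [0,0,0],"grip": 255},
  {"rot": [0,0,0],"xyz": [0,0,0],"grip": 255},
  {"rot": [0,0,0],"xyz": [0,0,0],"grip": 255},
  {"rot": [0,0,0],"xyz": [0,0,0],"grip": 255},
])

```text
clock: 14.13
tool_pos: [0.5238, -0.1713, 0.1601]
eef_rot: [0.774, 0.633, 0.0, -0.0]
contact_force: [0.3, 0.2, -1.3]
opening: 0.271
finger_force: 25.0
```

```bash
python3 - <<'E'
from h import *
s=r.get_state();print(s['clock'],s['tool_pos'],s['contact_force'],s['finger_force'],abs(s['qd']).max())
print(r.finish_job())
E
```

```text
14.1333 [ 0.52375316 -0.17134738  0.16006803] [ 0.33659816  0.20519517 -1.31462407] 24.967369381338358 0.0019463531093933861
the job is handed in; nothing more can be done
None
```

I handed the job in at 14.1 s with the pen still gripped at 25 N per finger, upright, its rod held still and centred in the guide hole for over two seconds; the band height (by camera, within about 5 mm of the rim) was not re-checked after the last 3 mm lowering, and no verdict came back.

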